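# Load the spool carrier onto the thread rail

## Robot

A 7-joint arm with a two-finger parallel gripper is mounted at the origin on a cart in front of the work surface, level with it; the furniture and walls round the work are solid. World frame = base frame: x ahead of the robot, y to its left, z up, the work surface at z = 0. Lengths are in m, angles in rad, forces in N, time in s.
With the tool pointing down it reaches from about 0.4 to 0.875 m from the base axis. Payload 6.5 kg.
Tool frame: the origin (TCP) lies midway between the tips of the shut fingers; the grasp point (between the pads) lies 19 mm behind it; z points along the fingers, y is the line along which they close (so a half turn about z gives the same grasp; the last joint's range is limited). The gripper opens to 88 mm and grips with 3 to 60 N. Pads are 18 mm wide; open, the fingers measure 123 mm over their backs; the gripper's body (75 mm by 187 mm) begins 45 mm behind the grasp point.
Start: joints at [0.693, 0.536, -0.004, 1.538, 0.003, 1.067, -0.071], TCP at [0.472, -0.447, 0.239] pointing down, gripper open.
Joint ranges: [-2.7, 2.7], [-0.37, 2.16], [-1.27, 1.26], [0.24, 2.4], [-1.31, 4.45], [0.19, 1.91], [-2.76, 2.76]. Speed limits (rad/s): [2.39, 2.39, 3.14, 3.14, 3.14, 3.14, 3.14].

## Interface

Orientations are given as a unit quaternion [x, y, z, w].
In Python, from bench import sensors, viewer, hand_in gives the robot as it stands.
- The arm moves only by the tool carry_out, never from a script. Its argument "moves" is a list of rows, each a list of 6 numbers: the shift along the tool's x, y, z in cm, then the turn, a rotation vector about the tool's x, y, z in degrees. A call has 1 to 5 rows; each row shifts and turns the commanded pose from where the row before left it, along the tool's axes as they then stand; what a row does not reach is not made up. A row lasts 1/10 s, in which the tool goes at most 50 mm and 8.59 degrees, less where a joint would pass 70% of its speed; a pose out of reach is approached as far as the arm can. A call with a gripper value outside its range is refused whole. "claw" is the opening, from 0 (shut) to 1 (fully open), set as the call begins (left out, the last holds). The fingers move at their own pace and stop on an object; the grip force is fixed at half the most. Time passes only in rows, so rows that do not move let the fingers close. It gives the time, the measured TCP pose, the force, the opening and the grip force at its end, in the units of the state.
- sensors.read_state(): the state, without advancing time (a new reading comes with each control period).
- viewer.grab_frame(name): name is "side" or "top" or "wrist"; returns (picture, depth): 384x512x3 uint8, red, green, blue; 384x512 float32, m along the optical axis (not along the pixel's ray), 0 where there is no reading.
- viewer.camera_model(name): a dict with "mtx" (3x3 intrinsics, pixels), "pose" (4x4, takes a point from camera to world coordinates); the wrist camera has in their place "tool_from_camera" (4x4, takes a point from camera to tool coordinates, whose origin is the TCP and whose axes are the flange's). Camera axes: x right, y up, looking along -z (the intrinsics and any distortion apply to the point x, -y, -z); pixel columns grow to the right and rows downward; lengths in m; the calibration is good to about 2 mm. A picture is of the moment at which its call begins: read the wrist's pose just before it. camera_model takes no time and is no camera call.
- hand_in(): hands the job in; it is judged then, once.
Trained networks look in the newest picture that a camera, given by its name, has taken for a name from the list of things; names that differ only in an ending like _2 or _b are one class to them, and where a whole thing is asked for, a point or a joint stands for the part that bears it (a point fixed in the world has none). Each returns a list of dicts, best first, with "score" (0 to 1); they miss things now and then, are a little off and sometimes report something else, mostly with a low value. They report only what shows in the picture. A call takes as long as a camera call. They do not tell look-alikes from the thing itself.
- viewer.trace(camera, name): "region" (384x512 bool, what is visible of it) and "rect" ([left, top, right, bottom] in pixels, round what is visible of it).
The state is a dict: "time": time; "q": joint angles; "qvel": joint speeds; "joint_torque": joint torques, N m; "eef_pos": TCP position; "ee_rot": TCP orientation; "ft_force": force on the tool from outside, world axes, zero at the start; "torque": the same for the moment, N m; "gripper_width": finger opening in m; "grip_force": force on a finger pad.
Only numpy, scipy, OpenCV 4.12 (cv2) and the standard library are available. Lean on these libraries where they do the work, as an engineer would, in place of code of your own. Each camera call takes 0.05 s, during which the arm holds its last target. There are 200 camera calls.

## Task

Pick up the standing thread-spool carrier and set its foot down on the open landing at the end of the slotted rail, lined up with the slot, and let go of it there. Then slide it through the rail's open end and along the slot until its foot is fully home against the stop at the other end. Do not knock over or shift the tin and the tape measure lying nearby.

Things in the scene. Friction and masses are not known exactly. Their poses are not given: they have to be found in the camera images.
- carrier: Loose spool carrier, 0.32 kg, 128 mm tall, 174 wide, symmetric, standing on its grey foot 74 (x) x 44 (y) x 14 mm, last 8 mm of each end 34 wide; slides easily in the rail (friction 0.2). Origin: centre of the foot's underside; z up; x: running direction (either way). Neck 30 (x) x 12 (y), z 14 to 36 mm. Two fixed spools of sand thread, diameter 43, axes along y at z 60, |y| 27 to 80.
- carrier_handle (a point): Centre of the carrier's black handle block, 109 mm above the origin: 16 (x) x 44 (y) mm, z 90 to 128 mm; spool tops are at z 82 mm. Grip it from above across x, or push its flat faces along x.
- rail: Fixed aluminium C-section rail on two dark pedestals, 310 mm long along its y. Origin: on the bench under its middle; +y points from the open landing to the stop. Floor's upper face 50 mm above the bench, level. Closed part y -60 to +150 mm: inside 50 wide, 18 high, top lips 4 thick with a 22 mm slot between them at x = 0. The carrier enters only from the landing, its x along the rail's y.
- rail_landing (a point): Point on the floor of the landing (rail frame 0, -105, 50 mm). The landing has no top, spans y -155 to -60 mm, with flared side guides 11 mm high, about 70 mm apart outside, 54 at the rail. With the carrier's origin here, lined up, its foot stands wholly on the landing, 8 mm short of the closed rail.
- rail_mouth (a point): Middle of the floor at the open end of the closed rail (rail frame 0, -60, 50 mm). Top of the lips is 72 mm above the bench.
- rail_home (a point): Point on the rail's floor (rail frame 0, 110.5, 50 mm) where the carrier's origin lies when its foot touches the stop's rigid dark pad. The steel stop plate at the +y end reaches 82 mm above the bench.
- rivet_tin: Flat closed tin, 76 x 104 x 30 mm, lying behind the rail's stop end; bystander. Origin: centre of its underside.
- tape_measure: Pocket tape measure, 56 x 109 x 34 mm, lying right of the work; bystander. Origin: on its underside.
There are look-alikes about, which are no part of the job. There is more than one size of the carrier; the job needs the largest.

How it is judged:
By the outcome, as a careful person would: the job done as asked, in the order asked, and still so for the second after the job is handed in, with the robot touching nothing.
It also fails if it takes over 38 s, if anything falls off the work surface, if the arm or the gripper's body presses on something with over 40 N, if the wrist force passes 120 N, or if a joint passes its speed limit or range.

## Working session

There is one attempt and no reset: what is moved stays moved. The work goes in short steps, Python scripts to look and compute and a tool call to move; the robot and the scene stay as the last step left them, time stands still between calls to the robot, and variables do not carry over. Pictures are saved under pics/ and viewed, at most 10 in all, crops included, and the job is handed in when it is done.

Besides the shell and the picture viewer there is one more tool, called after "Request:" as name([rows], argument=value, ...), one row to a line, values as JSON. carry_out: Moves the arm, as the interface text tells. Its arguments: {"type":"object","properties":{"moves":{"type":"array"},"claw":{"type":"number"}},"required":["moves"]}

```bash
mkdir -p pics; cat > h.py <<'E'
import numpy as np,cv2
from bench import sensors,viewer,hand_in
from scipy.spatial.transform import Rotation as R
def cam(n,s=None):
    m=viewer.camera_model(n)
    if 'pose' in m: return np.array(m['mtx']),np.array(m['pose']),m
    s=s or sensors.read_state(); T=np.eye(4);T[:3,:3]=R.from_quat(s['ee_rot']).as_matrix();T[:3,3]=s['eef_pos']
    return np.array(m['mtx']),T@np.array(m['tool_from_camera']),m
def cloud(n,d,s=None):
    K,P,m=cam(n,s)
    v,u=np.mgrid[:384,:512]
    X=np.stack([(u-K[0,2])/K[0,0]*d,-(v-K[1,2])/K[1,1]*d,-d],-1)
    return X@P[:3,:3].T+P[:3,3]
def grab(n):
    s=sensors.read_state(); p,d=viewer.grab_frame(n); return p,d,cloud(n,d,s)
E
python3 - <<'E'
from h import *
for n in ['side','top']:
    p,d,C=grab(n); np.savez(f'{n}.npz',p=p,d=d,C=C)
    cv2.imwrite(f'pics/{n}.png',cv2.resize(p[...,::-1],(768,576)))
    m=cam(n)[2]; print(n,{k:v for k,v in m.items() if k not in('mtx','pose')},cam(n)[1][:3,3])
    for t in ['carrier','rail','carrier_handle','rivet_tin','tape_measure']:
        for r in viewer.trace(n,t):
            g=r['region']&(d>0); c=C[g]
            print(t,round(r['score'],2),r['rect'],g.sum(),np.median(c,0).round(3),np.percentile(c,1,0).round(3),np.percentile(c,99,0).round(3)) if g.any() else print(t,r['rect'])
s=sensors.read_state();print(s)
E
```

```text
side {} [0.94713963 0.28890351 1.04877729]
carrier 0.81 [316.9, 281.3, 358.0, 307.9] 621 [0.637 0.284 0.054] [ 0.601  0.224 -0.   ] [0.661 0.341 0.098]
carrier 0.61 [163.7, 132.2, 202.0, 160.4] 434 [ 0.66  -0.394  0.055] [ 0.609 -0.435  0.003] [ 0.708 -0.357  0.1  ]
carrier 0.56 [269.0, 134.2, 310.6, 175.8] 791 [ 0.431 -0.123  0.073] [ 0.375 -0.208 -0.   ] [ 0.459 -0.043  0.13 ]
rail 0.8 [206.4, 149.7, 300.9, 221.6] 2310 [ 0.579 -0.123  0.053] [ 0.519 -0.28   0.006] [0.655 0.018 0.082]
carrier_handle 0.94 [267.6, 131.9, 308.5, 174.3] 818 [ 0.431 -0.122  0.072] [ 0.406 -0.216 -0.   ] [ 0.46  -0.041  0.13 ]
carrier_handle 0.67 [162.5, 132.6, 202.2, 157.6] 467 [ 0.66  -0.395  0.055] [ 0.609 -0.452  0.002] [ 0.709 -0.357  0.1  ]
carrier_handle 0.55 [316.8, 281.6, 358.3, 306.2] 570 [0.637 0.283 0.055] [0.608 0.224 0.001] [0.661 0.337 0.098]
rivet_tin 0.81 [221.1, 238.1, 265.8, 277.9] 916 [0.75  0.034 0.031] [ 0.709 -0.02   0.006] [0.786 0.085 0.035]
rivet_tin 0.35 [269.5, 132.3, 309.4, 175.6] 819 [ 0.431 -0.122  0.072] [ 0.374 -0.206 -0.   ] [ 0.459 -0.041  0.13 ]
tape_measure 0.7 [216.1,
[... 1215 characters left out ...]
,  0.53637191, -0.00438277,  1.53792165,  0.00263288,
        1.06729093, -0.07120941]), 'qvel': array([ 7.04477841e-04, -1.25502375e-03, -2.40721879e-05,  9.33068379e-04,
        1.00518255e-03, -8.86975291e-04, -1.38077357e-03]), 'joint_torque': array([-4.80286189e-05, -5.70641828e+01,  9.89528149e-01, -2.51813811e+01,
       -5.63034089e-02,  1.11089161e-02,  4.52546681e-05]), 'eef_pos': array([ 0.47157303, -0.44732881,  0.23872582]), 'ee_rot': array([ 9.18740532e-01,  3.94861792e-01, -2.63621477e-05,  2.13726930e-05]), 'ft_force': array([0.42230586, 0.33726429, 0.23880144]), 'torque': array([ 0.02333565,  0.01958478, -0.0431986 ]), 'grip_force': 0.0, 'gripper_width': 0.08797399159599216}
```

View images.

View pics/top.png

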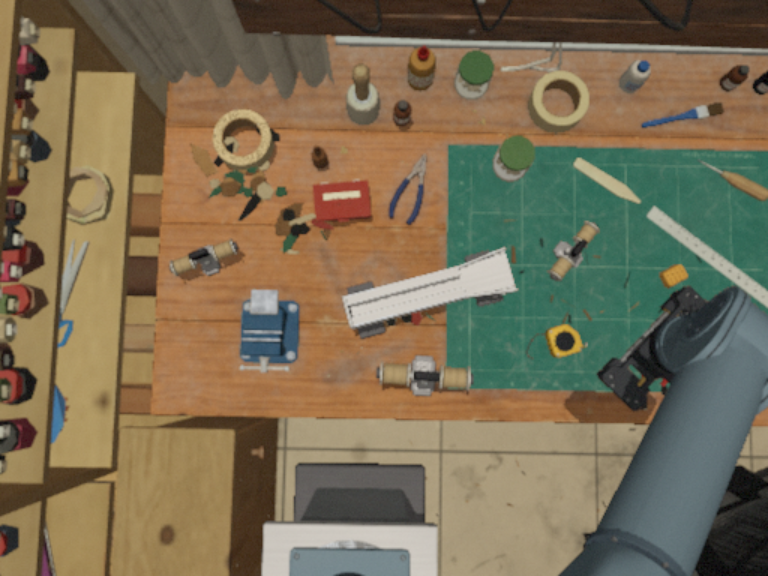

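```bash
python3 - <<'E'
from h import *
a=np.load('top.npz');p=a['p'];b=np.load('side.npz')['p']
A=cv2.resize(p[130:290,210:380],None,fx=3,fy=3,interpolation=2)
B=cv2.resize(b[110:240,190:330],None,fx=2,fy=3,interpolation=2)
B=cv2.resize(b[110:270,200:320],None,fx=2.2,fy=3,interpolation=2)
cv2.imwrite('pics/crop.png',np.hstack([A,B])[...,::-1])
for n in['top','side']:
    a=np.load(n+'.npz');C=a['C']
    g=(C[...,2]>.118)&(C[...,2]<.14)&(abs(C[...,0]-.43)<.08)&(abs(C[...,1]+.127)<.1)
    q=C[g];print(n,'handle',g.sum(),q.mean(0),cv2.minAreaRect((q[:,:2]*1000).astype(np.float32)),np.median(q[:,2]))
    g=(C[...,2]>.066)&(C[...,2]<.077)&(abs(C[...,0]-.58)<.12)&(abs(C[...,1]+.13)<.2)
    q=C[g];print('lips',g.sum(),q.mean(0),cv2.minAreaRect((q[:,:2]*1000).astype(np.float32)),np.median(q[:,2]))
    g=(C[...,2]>.045)&(C[...,2]<.055)&(abs(C[...,0]-.58)<.12)&(abs(C[...,1]+.13)<.2)
    q=C[g];print('floor',g.sum(),q.mean(0),cv2.minAreaRect((q[:,:2]*1000).astype(np.float32)),np.median(q[:,2]))
    g=(C[...,2]>.077)&(C[...,2]<.09)&(abs(C[...,0]-.58)<.12)&(abs(C[...,1]+.13)<.2)
    q=C[g];print('stop',g.sum(),q.mean(0),q.min(0),q.max(0))
E
```

```text
top handle 106 [ 0.42564919 -0.12922946  0.126519  ] ((425.4974670410156, -129.40060424804688), (15.260866165161133, 43.56493377685547), 1.0756713151931763) 0.1266379901230218
lips 1000 [ 0.56670568 -0.09266888  0.07137097] ((566.2145385742188, -90.47166442871094), (58.35978698730469, 215.18310546875), 16.263320922851562) 0.07123996178491421
floor 1336 [ 0.58968171 -0.17392951  0.04965428] ((582.95556640625, -136.26153564453125), (81.2380142211914, 310.0370788574219), 14.734347343444824) 0.04959712222841639
stop 67 [ 0.54821559 -0.02679406  0.0801379 ] [ 0.50978106 -0.18519011  0.07704519] [0.61032554 0.02084394 0.08641862]
side handle 76 [ 0.42544184 -0.1250596   0.12648124] ((424.50628662109375, -125.97725677490234), (42.17564010620117, 16.945541381835938), 84.03644561767578) 0.12695236968931528
lips 773 [ 0.56570009 -0.08668352  0.07218207] ((563.6385498046875, -87.98333740234375), (60.690391540527344, 216.49684143066406), 16.085159301757812) 0.07227056218086969
floor 984 [ 0.58477551 -0.16339155  0.05051216] ((584.3239135742188, -132.13601684570312), (79.99732208251953, 313.076171875), 13.946124076843262) 0.05052282208484066
stop 49 [ 5.39400442e-01 -3.48184693e-05  8.14846342e-02] [ 0.50788818 -0.17011935  0.07703337] [0.61698195 0.02360102 0.08621186]
```

View pics/crop.png

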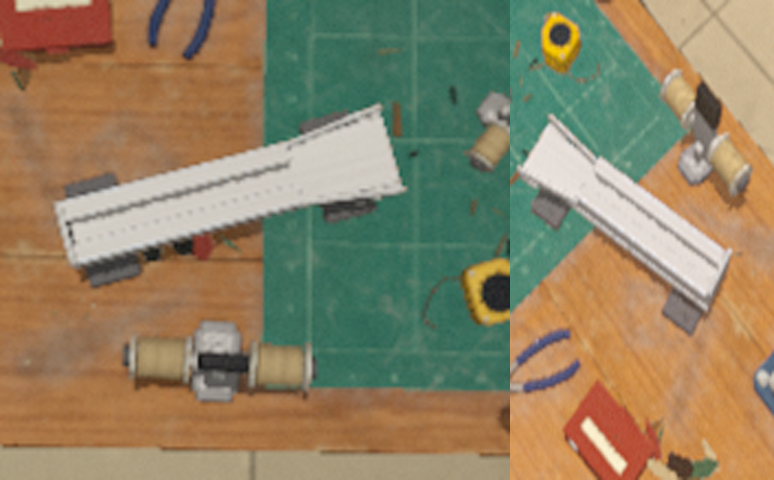

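The top picture shows three carriers (768x576 pixels). The large one is at (425,377), 128 mm tall and 174 wide. Two small ones, about 98 mm tall, are at (205,258) and (573,250). I choose (425,377), and the crop confirms it. The rail's stop end is at left (352,310) and its landing at right (490,275).

```bash
cat >> h.py <<'E'
def plan(pos,yaw,n,s=None):
    """rows to TCP pos, tool-y (closing line) world yaw deg, tool down; yaw as given mod 180"""
    s=s or sensors.read_state(); R0=R.from_quat(s['ee_rot']); p0=np.array(s['eef_pos'])
    def mk(y): 
        y=np.radians(y); yy=np.array([np.cos(y),np.sin(y),0]); z=np.array([0,0,-1.]); return R.from_matrix(np.stack([np.cross(yy,z),yy,z],1))
    R1=min((mk(yaw),mk(yaw+180)),key=lambda r:(R0.inv()*r).magnitude())
    rv=(R0.inv()*R1).as_rotvec(); d=(np.array(pos)-p0)/n; rows=[]
    for i in range(n):
        rows.append(np.r_[(R0*R.from_rotvec(rv*i/n)).inv().apply(d)*100,np.degrees(rv)/n].round(2).tolist())
    for i in range(0,n,5): print(rows[i:i+5])
E
python3 - <<'E'
from h import *
K,P,m=cam('wrist');print(m['tool_from_camera'],K)
plan([.48,-.14,.32],0,10)
E
```

```text
[[-1.28813528e-04  9.56084942e-01  2.93089692e-01  7.53466559e-02]
 [ 9.99999727e-01  3.36527072e-04 -6.58279628e-04 -2.07240530e-04]
 [-7.28003856e-04  2.93089527e-01 -9.56084724e-01 -1.45542916e-01]
 [ 0.00000000e+00  0.00000000e+00  0.00000000e+00  1.00000000e+00]] [[286.2932741    0.         255.41296503]
 [  0.         286.2932741  191.8084966 ]
 [  0.           0.           1.        ]]
[[2.29, -2.05, -0.81, -0.0, 0.0, -4.35], [2.44, -1.87, -0.81, -0.0, 0.0, -4.35], [2.57, -1.68, -0.81, -0.0, 0.0, -4.35], [2.69, -1.48, -0.81, -0.0, 0.0, -4.35], [2.8, -1.28, -0.81, -0.0, 0.0, -4.35]]
[[2.89, -1.06, -0.81, -0.0, 0.0, -4.35], [2.96, -0.84, -0.81, -0.0, 0.0, -4.35], [3.01, -0.61, -0.81, -0.0, 0.0, -4.35], [3.05, -0.38, -0.81, -0.0, 0.0, -4.35], [3.07, -0.15, -0.81, -0.0, 0.0, -4.35]]
```

Request:
carry_out([
  [2.3, -2.05, -0.8, 0, 0, -4.35],
  [2.45, -1.85, -0.8, 0, 0, -4.35],
  [2.55, -1.7, -0.8, 0, 0, -4.35],
  [2.7, -1.5, -0.8, 0, 0, -4.35],
  [2.8, -1.3, -0.8, 0, 0, -4.35],
], claw=1)

```text
time: 1.1
eef_pos: [0.4756, -0.2923, 0.2792]
ee_rot: [0.827, 0.562, 0.0, 0.0]
ft_force: [0.3, -0.2, 0.2]
gripper_width: 0.0879
grip_force: 0.0
```

Request:
carry_out([
  [2.9, -1.05, -0.8, 0, 0, -4.35],
  [2.95, -0.85, -0.8, 0, 0, -4.35],
  [3.0, -0.6, -0.8, 0, 0, -4.35],
  [3.05, -0.4, -0.8, 0, 0, -4.35],
  [3.05, -0.15, -0.8, 0, 0, -4.35],
])

```text
time: 1.6
eef_pos: [0.4796, -0.138, 0.3194]
ee_rot: [0.705, 0.709, 0.0, 0.0]
ft_force: [0.7, 0.4, -0.4]
gripper_width: 0.0883
grip_force: 0.0
```

```bash
python3 - <<'E'
from h import *
s=sensors.read_state();print(s['time'],s['eef_pos'],s['ee_rot'],abs(s['qvel']).max())
p,d,C=grab('wrist');np.savez('w1.npz',p=p,d=d,C=C)
cv2.imwrite('pics/w1.png',cv2.resize(p[...,::-1],(768,576)))
def rect(nm,z0,z1,c,w):
    g=(C[...,2]>z0)&(C[...,2]<z1)&(abs(C[...,:2]-c)<w).all(-1)
    q=C[g];print(nm,g.sum(),q.mean(0).round(4),cv2.minAreaRect((q[:,:2]*1000).astype(np.float32)),np.median(q[:,2]).round(4)); return g
rect('handle',.12,.135,[.43,-.127],[.08,.1])
rect('spools',.066,.088,[.43,-.127],[.08,.11])
rect('foot',.009,.018,[.43,-.127],[.06,.06])
rect('lips',.069,.077,[.58,-.13],[.12,.2])
rect('floor',.045,.055,[.58,-.13],[.12,.2])
rect('guides',.057,.064,[.60,-.22],[.12,.1])
rect('stop',.078,.088,[.54,.02],[.08,.05])
E
```

```text
1.6 [ 0.47959828 -0.13797245  0.3193539 ] [7.05161264e-01 7.09046950e-01 4.61125831e-06 1.21680680e-04] 0.30871660045976135
handle 464 [ 0.4238 -0.1265  0.1267] ((423.7593994140625, -127.84034729003906), (44.11008071899414, 15.027114868164062), 87.61221313476562) 0.127
spools 2000 [ 0.425  -0.1198  0.0742] ((423.35614013671875, -127.9512710571289), (173.75193786621094, 39.878273010253906), 87.07831573486328) 0.075
foot 669 [ 0.4306 -0.126   0.0133] ((423.41070556640625, -128.02236938476562), (45.8497314453125, 73.1407470703125), 87.83195495605469) 0.0133
lips 4389 [ 0.5619 -0.0829  0.0714] ((563.923828125, -90.13831329345703), (58.43107986450195, 212.5790557861328), 16.096229553222656) 0.0714
floor 4405 [ 0.5774 -0.1408  0.0495] ((581.3641967773438, -134.8587646484375), (81.27075958251953, 309.4696044921875), 14.126347541809082) 0.0495
guides 316 [ 0.5975 -0.2276  0.0603] ((600.188232421875, -200.78907775878906), (78.6660385131836, 176.96217346191406), 12.093636512756348) 0.0604
stop 281 [0.5343 0.012  0.0811] ((534.009033203125, 12.146963119506836), (57.36533737182617, 6.326216220855713), 16.06294059753418) 0.0812
```

View pics/w1.png

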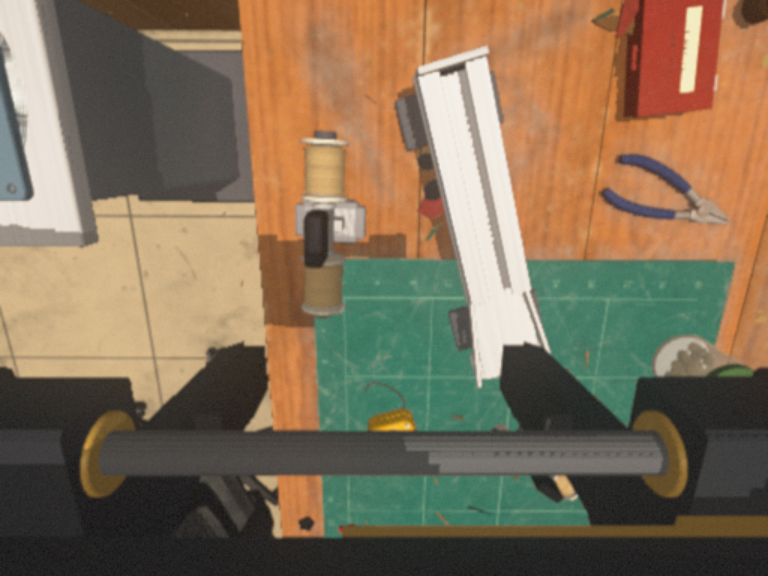

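```bash
python3 - <<'E'
from h import *
plan([.4235,-.128,.19],-2.5,5)
E
```

```text
[[0.1, -1.15, 2.61, 0.03, -0.03, 0.68], [0.08, -1.15, 2.61, 0.03, -0.03, 0.68], [0.07, -1.15, 2.61, 0.03, -0.03, 0.68], [0.06, -1.15, 2.62, 0.03, -0.03, 0.68], [0.05, -1.15, 2.62, 0.03, -0.03, 0.68]]
```

Request:
carry_out([
  [0.1, -1.15, 2.6, 0, 0, 0.7],
  [0.1, -1.15, 2.6, 0, 0, 0.7],
  [0.1, -1.15, 2.6, 0, 0, 0.7],
  [0.05, -1.15, 2.6, 0, 0, 0.65],
  [0.05, -1.15, 2.6, 0, 0, 0.65],
])

```text
time: 2.15
eef_pos: [0.422, -0.1341, 0.1881]
ee_rot: [0.727, 0.686, 0.0, 0.0]
ft_force: [0.5, -0.2, 0.6]
gripper_width: 0.0879
grip_force: 0.0
```

```bash
python3 - <<'E'
from h import *
p,d,C=grab('wrist')
g=(C[...,2]>.12)&(C[...,2]<.135)&(abs(C[...,:2]-[.43,-.127])<[.04,.05]).all(-1)
q=C[g];print(g.sum(),q.mean(0),cv2.minAreaRect((q[:,:2]*1000).astype(np.float32)))
s=sensors.read_state();print(s['eef_pos'])
plan([.4235,-.128,.092],-2.5,4)
E
```

```text
1091 [ 0.42288424 -0.12568154  0.12677881] ((422.610595703125, -127.28627014160156), (43.25034713745117, 15.310935974121094), 87.27831268310547)
[ 0.41753313 -0.13345841  0.18443314]
[[0.14, 0.16, 2.31, -0.11, -0.02, -0.22], [0.14, 0.15, 2.31, -0.11, -0.02, -0.22], [0.14, 0.15, 2.31, -0.11, -0.02, -0.22], [0.14, 0.15, 2.31, -0.11, -0.02, -0.22]]
```

Request:
carry_out([
  [0, 0, 0, 0, 0, 0],
  [0, 0, 0, 0, 0, 0],
])

```text
time: 2.4
eef_pos: [0.4238, -0.1346, 0.19]
ee_rot: [0.727, 0.686, 0.001, 0.001]
ft_force: [0.6, -0.1, 0.2]
gripper_width: 0.088
grip_force: 0.0
```

```bash
python3 - <<'E'
from h import *
plan([.4227,-.1275,.12],-2.7,3)
E
```

```text
[[0.24, -0.06, 2.33, 0.04, 0.01, -0.21], [0.24, -0.05, 2.33, 0.04, 0.01, -0.21], [0.24, -0.05, 2.33, 0.04, 0.01, -0.21]]
```

Request:
carry_out([
  [0.25, -0.05, 2.3, 0, 0, -0.2],
  [0.25, -0.05, 2.3, 0, 0, -0.2],
  [0.25, -0.05, 2.4, 0, 0, -0.2],
  [0, 0, 0, 0, 0, 0],
  [0, 0, 0, 0, 0, 0],
])

```text
time: 2.9
eef_pos: [0.4225, -0.1273, 0.1199]
ee_rot: [0.724, 0.69, 0.0, 0.001]
ft_force: [0.6, 0.4, 0.6]
gripper_width: 0.0881
grip_force: 0.0
```

```bash
python3 - <<'E'
from h import *
plan([.4227,-.1275,.091],-2.7,2)
E
```

```text
[[-0.01, 0.01, 1.44, 0.04, 0.01, -0.03], [-0.01, 0.01, 1.44, 0.04, 0.01, -0.03]]
```

Request:
carry_out([
  [0, 0, 1.45, 0, 0, 0],
  [0, 0, 1.4, 0, 0, 0],
  [0, 0, 0, 0, 0, 0],
  [0, 0, 0, 0, 0, 0],
])

```text
time: 3.3
eef_pos: [0.4223, -0.1275, 0.0915]
ee_rot: [0.724, 0.69, 0.0, 0.001]
ft_force: [0.3, 0.1, 0.2]
gripper_width: 0.088
grip_force: 0.0
```

Request:
carry_out([
  [0, 0, 0, 0, 0, 0],
  [0, 0, 0, 0, 0, 0],
  [0, 0, 0, 0, 0, 0],
  [0, 0, 0, 0, 0, 0],
  [0, 0, 0, 0, 0, 0],
], claw=0)

```text
time: 3.8
eef_pos: [0.4212, -0.1272, 0.0903]
ee_rot: [0.724, 0.69, -0.0, 0.0]
ft_force: [0.4, 0.2, 0.2]
gripper_width: 0.0502
grip_force: 0.0
```

Request:
carry_out([
  [0, 0, 0, 0, 0, 0],
  [0, 0, -0.5, 0, 0, 0],
  [0, 0, -1.5, 0, 0, 0],
  [0, 0, -2, 0, 0, 0],
])

```text
time: 4.2
eef_pos: [0.4206, -0.1269, 0.1304]
ee_rot: [0.724, 0.69, -0.0, -0.001]
ft_force: [-0.2, 0.2, -0.6]
gripper_width: 0.0179
grip_force: 0.0
```

Request:
carry_out([
  [0, 0, 0, 0, 0, 0],
  [0, 0, 0, 0, 0, 0],
  [0, 0, 0, 0, 0, 0],
  [0, 0, 0, 0, 0, 0],
  [0, 0, 0, 0, 0, 0],
], claw=0.7)

```text
time: 4.7
eef_pos: [0.4208, -0.127, 0.1297]
ee_rot: [0.724, 0.69, -0.0, -0.0]
ft_force: [-0.3, -0.4, -0.5]
gripper_width: 0.0562
grip_force: 0.0
```

```bash
python3 - <<'E'
from h import *
p,d,C=grab('wrist')
g=(C[...,2]>.122)&(C[...,2]<.132)&(abs(C[...,:2]-[.43,-.127])<[.04,.05]).all(-1)
q=C[g];print(g.sum(),q.mean(0),cv2.minAreaRect((q[:,:2]*1000).astype(np.float32)))
s=sensors.read_state();print(s['eef_pos'],s['gripper_width'])
cv2.imwrite('pics/w2.png',p[...,::-1])
plan([.4227,-.1275,.091],-2.7,3)
E
```

```text
1955 [ 0.42339043 -0.12535945  0.12703403] ((422.3982849121094, -126.92420959472656), (43.06735610961914, 67.35379028320312), 68.40373992919922)
[ 0.42089477 -0.12701375  0.12976882] 0.0595778281302213
[[-0.01, 0.06, 1.29, -0.02, -0.0, -0.03], [-0.01, 0.06, 1.29, -0.02, -0.0, -0.03], [-0.01, 0.06, 1.29, -0.02, -0.0, -0.03]]
```

View pics/w2.png

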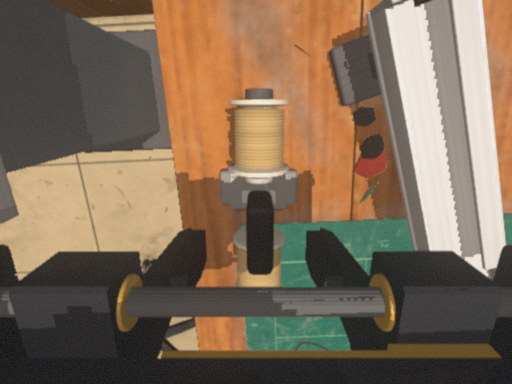

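The carrier is still standing, with its handle at (260,232) between the fingers. I'll go down again and give the slow fingers time to close.

Request:
carry_out([
  [0, 0.05, 1.3, 0, 0, 0],
  [0, 0.05, 1.3, 0, 0, 0],
  [0, 0.05, 1.3, 0, 0, 0],
  [0, 0, 0, 0, 0, 0],
  [0, 0, 0, 0, 0, 0],
])

```text
time: 5.25
eef_pos: [0.4225, -0.1271, 0.0912]
ee_rot: [0.724, 0.69, -0.0, -0.0]
ft_force: [-0.0, 0.0, -0.1]
gripper_width: 0.0618
grip_force: 0.0
```

Request:
carry_out([
  [0, 0, 0, 0, 0, 0],
  [0, 0, 0, 0, 0, 0],
  [0, 0, 0, 0, 0, 0],
  [0, 0, 0, 0, 0, 0],
  [0, 0, 0, 0, 0, 0],
], claw=0)

```text
time: 5.75
eef_pos: [0.4228, -0.1272, 0.0913]
ee_rot: [0.724, 0.69, 0.0, 0.0]
ft_force: [-0.2, 0.3, 0.2]
gripper_width: 0.0237
grip_force: 0.0
```

Request:
carry_out([
  [0, 0, 0, 0, 0, 0],
  [0, 0, 0, 0, 0, 0],
  [0, 0, 0, 0, 0, 0],
])

```text
time: 6.05
eef_pos: [0.4228, -0.1272, 0.0912]
ee_rot: [0.724, 0.69, 0.0, 0.0]
ft_force: [0.8, -0.4, 0.1]
gripper_width: 0.0157
grip_force: 30.0
```

Request:
carry_out([
  [0, 0, -1, 0, 0, 0],
  [0, 0, -2.5, 0, 0, 0],
  [0, 0, -3, 0, 0, 0],
  [0, 0, -3, 0, 0, 0],
  [0, 0, -1, 0, 0, 0],
])

```text
time: 6.55
eef_pos: [0.4239, -0.1275, 0.199]
ee_rot: [0.724, 0.69, 0.001, 0.002]
ft_force: [1.7, -0.2, -3.2]
gripper_width: 0.0157
grip_force: 30.0
```

Request:
carry_out([
  [0, 0, 0, 0, 0, 0],
  [0, 0, 0, 0, 0, 0],
])

```text
time: 6.75
eef_pos: [0.4219, -0.1271, 0.1953]
ee_rot: [0.724, 0.69, -0.0, -0.001]
ft_force: [-0.8, -0.2, -3.1]
gripper_width: 0.0161
grip_force: 30.0
```

```bash
python3 - <<'E'
from h import *
s=sensors.read_state();print(s['eef_pos'],s['ft_force'],s['gripper_width'])
plan([.6055,-.2342,.195],-73.9,15)
E
```

```text
[ 0.42187943 -0.12710555  0.19527007] [-0.82752822 -0.18467013 -3.0967653 ] 0.01605346627617804
[[-0.65, 1.26, -0.0, -0.01, 0.0, 4.74], [-0.55, 1.31, -0.0, -0.01, 0.0, 4.74], [-0.44, 1.35, -0.0, -0.01, 0.0, 4.74], [-0.32, 1.38, 0.0, -0.01, 0.0, 4.74], [-0.21, 1.4, 0.0, -0.01, 0.0, 4.74]]
[[-0.09, 1.41, 0.0, -0.01, 0.0, 4.74], [0.02, 1.42, 0.0, -0.01, 0.0, 4.74], [0.14, 1.41, 0.0, -0.01, 0.0, 4.74], [0.26, 1.39, 0.0, -0.01, 0.0, 4.74], [0.37, 1.37, 0.0, -0.01, 0.0, 4.74]]
[[0.48, 1.33, 0.0, -0.01, 0.0, 4.74], [0.59, 1.29, 0.0, -0.01, 0.0, 4.74], [0.7, 1.23, 0.0, -0.01, 0.0, 4.74], [0.8, 1.17, 0.0, -0.01, 0.0, 4.74], [0.89, 1.1, 0.0, -0.01, 0.0, 4.74]]
```

Request:
carry_out([
  [-0.65, 1.25, 0, 0, 0, 4.75],
  [-0.55, 1.3, 0, 0, 0, 4.75],
  [-0.45, 1.35, 0, 0, 0, 4.75],
  [-0.3, 1.4, 0, 0, 0, 4.75],
  [-0.2, 1.4, 0, 0, 0, 4.75],
])

```text
time: 7.25
eef_pos: [0.4833, -0.1627, 0.1941]
ee_rot: [0.851, 0.525, -0.001, -0.001]
ft_force: [0.7, 0.3, -3.0]
gripper_width: 0.0156
grip_force: 30.0
```

Request:
carry_out([
  [-0.1, 1.4, 0, 0, 0, 4.75],
  [0, 1.4, 0, 0, 0, 4.75],
  [0.15, 1.4, 0, 0, 0, 4.75],
  [0.25, 1.4, 0, 0, 0, 4.75],
  [0.35, 1.35, 0, 0, 0, 4.75],
])

```text
time: 7.75
eef_pos: [0.5437, -0.1985, 0.1937]
ee_rot: [0.941, 0.338, -0.002, -0.001]
ft_force: [-0.2, 0.8, -2.6]
gripper_width: 0.0157
grip_force: 30.0
```

Request:
carry_out([
  [0.5, 1.35, 0, 0, 0, 4.75],
  [0.6, 1.3, 0, 0, 0, 4.75],
  [0.7, 1.25, 0, 0, 0, 4.7],
  [0.8, 1.15, 0, 0, 0, 4.7],
  [0.9, 1.1, 0, 0, 0, 4.7],
])

```text
time: 8.25
eef_pos: [0.6053, -0.2341, 0.1933]
ee_rot: [0.99, 0.139, -0.002, -0.001]
ft_force: [-1.0, -0.3, -3.3]
gripper_width: 0.0157
grip_force: 30.0
```

Request:
carry_out([
  [0, 0, 0, 0, 0, 0],
  [0, 0, 0, 0, 0, 0],
  [0, 0, 0, 0, 0, 0],
  [0, 0, 0, 0, 0, 0],
])

```text
time: 8.65
eef_pos: [0.6055, -0.2339, 0.1959]
ee_rot: [0.99, 0.141, -0.0, -0.0]
ft_force: [-0.7, -0.6, -3.2]
gripper_width: 0.0162
grip_force: 30.0
```

```bash
cat >> h.py <<'E'
def rect(C,nm,z0,z1,c,w):
    g=(C[...,2]>z0)&(C[...,2]<z1)&(abs(C[...,:2]-c)<w).all(-1)
    q=C[g];print(nm,g.sum(),q.mean(0).round(4),cv2.minAreaRect((q[:,:2]*1000).astype(np.float32)) if g.any() else '',np.median(q[:,2]).round(4))
E
python3 - <<'E'
from h import *
s=sensors.read_state();print(s['eef_pos'],s['ee_rot'],s['ft_force'],s['gripper_width'])
for n in['wrist','top','side']:
    p,d,C=grab(n); 
    rect(C,n+' lips',.068,.077,[.58,-.1],[.12,.16])
    rect(C,n+' spools',.17,.19,[.605,-.235],[.1,.1])
    rect(C,n+' handle',.22,.24,[.605,-.235],[.05,.05])
    rect(C,n+' stop',.078,.088,[.54,.02],[.08,.05])
    cv2.imwrite(f'pics/{n}3.png',p[...,::-1]); np.savez(n+'3.npz',C=C,p=p)
plan([.6055,-.2342,.158],-73.9,3)
E
```

```text
[ 0.60549513 -0.23390169  0.19585371] [ 9.90052735e-01  1.40695855e-01 -4.22699073e-04 -2.83149069e-04] [-0.68987671 -0.6396602  -3.19149252] 0.016151177063345522
wrist lips 7632 [ 0.5662 -0.0924  0.0714] ((564.8456420898438, -91.32477569580078), (58.0593376159668, 211.58267211914062), 16.191112518310547) 0.0714
wrist spools 7289 [ 0.6377 -0.2248  0.179 ] ((607.79150390625, -233.51751708984375), (167.55726623535156, 40.389793395996094), 16.22160530090332) 0.1799
wrist handle 3792 [ 0.6146 -0.2313  0.2306] ((606.541015625, -229.2903289794922), (40.206878662109375, 42.62514114379883), 77.22779846191406) 0.2314
wrist stop 0 [nan nan nan]  nan
top lips 844 [ 0.5637 -0.0856  0.0718] ((566.3788452148438, -90.65444946289062), (58.354286193847656, 215.911865234375), 16.206438064575195) 0.0716
top spools 138 [ 0.6737 -0.2143  0.1785] ((675.2047119140625, -214.1593017578125), (31.41098403930664, 43.410888671875), 38.58028030395508) 0.1792
top handle 0 [nan nan nan]  nan
top stop 41 [0.5364 0.0101 0.0814] ((536.4061279296875, 10.133999824523926), (56.95161056518555, 5.796006679534912), 16.37201
[... 324 characters left out ...]
ndle 58 [ 0.6186 -0.2303  0.2293] ((614.7496337890625, -230.0087890625), (24.788835525512695, 47.453643798828125), 2.627782106399536) 0.2291
side stop 38 [0.5358 0.0136 0.0824] ((534.6959228515625, 13.104893684387207), (56.624637603759766, 6.032881736755371), 16.82878303527832) 0.0827
[[-0.01, -0.0, 1.28, -0.0, 0.0, 0.01], [-0.01, -0.0, 1.28, -0.0, 0.0, 0.01], [-0.01, -0.0, 1.28, -0.0, 0.0, 0.01]]h.py:28: RuntimeWarning: Mean of empty slice.
  q=C[g];print(nm,g.sum(),q.mean(0).round(4),cv2.minAreaRect((q[:,:2]*1000).astype(np.float32)) if g.any() else '',np.median(q[:,2]).round(4))
  ret = um.true_divide(
  return _methods._mean(a, axis=axis, dtype=dtype,
  ret = ret.dtype.type(ret / rcount)
```

View pics/wrist3.png

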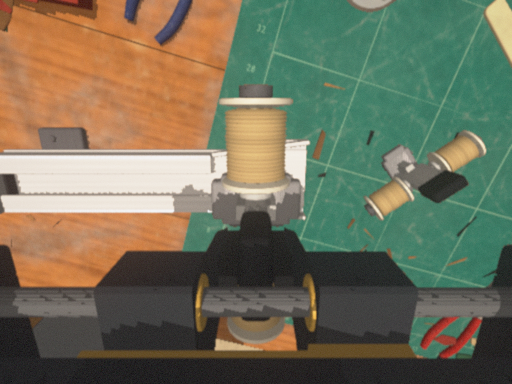

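The wrist view shows the carrier over the landing, foot at (258,200), lined up with the slot (16.2° for both). I'll lower it.

Request:
carry_out([
  [0.05, 0.15, 1.2, 0, 0, 0],
  [0, 0, 1.4, 0, 0, 0],
  [0, 0, 1.4, 0, 0, 0],
  [0, 0, 0.9, 0, 0, 0],
  [0, 0, 0.3, 0, 0, 0],
])

```text
time: 9.3
eef_pos: [0.606, -0.2352, 0.1421]
ee_rot: [0.99, 0.14, -0.001, -0.001]
ft_force: [-0.4, -0.2, -3.1]
gripper_width: 0.0156
grip_force: 30.0
```

Request:
carry_out([
  [0, 0, 0, 0, 0, 0],
  [0, 0, 0, 0, 0, 0],
  [0, 0, 0.1, 0, 0, 0],
  [0, 0, 0.1, 0, 0, 0],
  [0, 0, 0, 0, 0, 0],
])

```text
time: 9.8
eef_pos: [0.6071, -0.2357, 0.1423]
ee_rot: [0.99, 0.14, 0.0, 0.0]
ft_force: [0.4, -0.5, -2.1]
gripper_width: 0.0158
grip_force: 30.0
```

Request:
carry_out([
  [0, 0, 0.1, 0, 0, 0],
  [0, 0, 0, 0, 0, 0],
])

```text
time: 10.0
eef_pos: [0.6072, -0.2357, 0.1413]
ee_rot: [0.99, 0.14, 0.0, 0.0]
ft_force: [-0.3, -0.2, -1.0]
gripper_width: 0.0159
grip_force: 30.0
```

Request:
carry_out([
  [0, 0, 0, 0, 0, 0],
  [0, 0, 0, 0, 0, 0],
  [0, 0, 0, 0, 0, 0],
  [0, 0, 0, 0, 0, 0],
  [0, 0, 0, 0, 0, 0],
], claw=0.5)

```text
time: 10.5
eef_pos: [0.6071, -0.2357, 0.1413]
ee_rot: [0.99, 0.14, 0.0, 0.0]
ft_force: [0.6, 0.5, 0.1]
gripper_width: 0.0441
grip_force: 0.0
```

```bash
python3 - <<'E' 2>/dev/null
from h import *
s=sensors.read_state();print(s['eef_pos'],s['ft_force'],s['gripper_width'])
p,d,C=grab('wrist')
rect(C,'lips',.068,.077,[.58,-.1],[.12,.11])
rect(C,'spools',.118,.138,[.605,-.235],[.1,.1])
cv2.imwrite('pics/w4.png',p[...,::-1])
E
```

```text
[ 0.60711437 -0.23566365  0.14130816] [0.57798631 0.48057716 0.05949009] 0.04408151584345353
lips 8617 [ 0.5734 -0.1154  0.0713] ((571.05908203125, -112.88224792480469), (57.949058532714844, 166.17503356933594), 16.2447566986084) 0.0713
spools 7044 [ 0.6358 -0.2275  0.1249] ((609.5491943359375, -234.8955535888672), (166.82676696777344, 39.23606872558594), 16.13285255432129) 0.1255
```

View pics/w4.png

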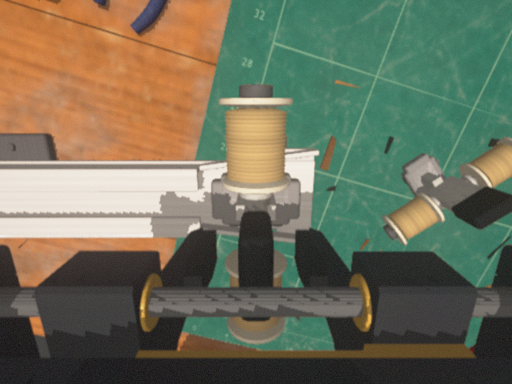

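The carrier stands free on the landing at (258,200), in line with the slot, with the fingers open on both sides of it. Next I'll bring the fingers to a loose straddle and push through the mouth slowly.

Request:
carry_out([
  [0, 0, 0, 0, 0, 0],
  [0, 0, 0, 0, 0, 0],
  [0, 0, 0, 0, 0, 0],
  [0, 0, 0, 0, 0, 0],
], claw=0.26)

```text
time: 10.95
eef_pos: [0.6071, -0.2356, 0.1412]
ee_rot: [0.99, 0.14, 0.0, 0.0]
ft_force: [-0.1, 0.1, 0.0]
gripper_width: 0.0229
grip_force: 0.0
```

Request:
carry_out([
  [0, -0.4, 0, 0, 0, 0],
  [0, -0.4, 0, 0, 0, 0],
  [0, -0.4, 0, 0, 0, 0],
  [0, -0.4, 0, 0, 0, 0],
  [0, -0.4, 0, 0, 0, 0],
])

```text
time: 11.45
eef_pos: [0.6014, -0.216, 0.1412]
ee_rot: [0.99, 0.14, 0.0, 0.0]
ft_force: [0.9, -0.6, -0.2]
gripper_width: 0.0232
grip_force: 0.3
```

Request:
carry_out([
  [0, -0.5, 0, 0, 0, 0],
  [0, -0.5, 0, 0, 0, 0],
  [0, -0.5, 0, 0, 0, 0],
  [0, -0.5, 0, 0, 0, 0],
  [0, -0.5, 0, 0, 0, 0],
])

```text
time: 11.95
eef_pos: [0.5945, -0.192, 0.1412]
ee_rot: [0.99, 0.14, 0.0, 0.0]
ft_force: [-0.4, -0.4, -0.3]
gripper_width: 0.0232
grip_force: 0.3
```

Request:
carry_out([
  [0, -0.8, 0, 0, 0, 0],
  [0, -1, 0, 0, 0, 0],
  [0, -1, 0, 0, 0, 0],
  [0, -1, 0, 0, 0, 0],
  [0, -1, 0, 0, 0, 0],
])

```text
time: 12.45
eef_pos: [0.581, -0.1452, 0.1412]
ee_rot: [0.99, 0.14, -0.0, -0.0]
ft_force: [0.2, -1.5, 1.6]
gripper_width: 0.0228
grip_force: 0.4
```

Request:
carry_out([
  [0, -1, 0, 0, 0, 0],
  [0, -1, 0, 0, 0, 0],
  [0, -1, 0, 0, 0, 0],
  [0, -1, 0, 0, 0, 0],
  [0, -1, 0, 0, 0, 0],
])

```text
time: 12.95
eef_pos: [0.5671, -0.0975, 0.1412]
ee_rot: [0.99, 0.14, 0.0, 0.0]
ft_force: [0.1, -0.7, 1.0]
gripper_width: 0.0231
grip_force: 0.4
```

Request:
carry_out([
  [0, -1, 0, 0, 0, 0],
  [0, -1, 0, 0, 0, 0],
  [0, -1, 0, 0, 0, 0],
  [0, -0.8, 0, 0, 0, 0],
  [0, -0.6, 0, 0, 0, 0],
])

```text
time: 13.45
eef_pos: [0.5549, -0.055, 0.1412]
ee_rot: [0.99, 0.14, -0.0, -0.0]
ft_force: [0.1, -0.3, 0.1]
gripper_width: 0.0227
grip_force: 0.3
```

```bash
python3 - <<'E' 2>/dev/null
from h import *
s=sensors.read_state();print(s['eef_pos'],s['ft_force'],s['gripper_width'])
p,d,C=grab('wrist')
rect(C,'lips',.068,.077,[.56,-.1],[.12,.2])
rect(C,'spools',.116,.138,[.55,-.04],[.1,.1])
rect(C,'stop',.078,.088,[.54,.02],[.08,.05])
cv2.imwrite('pics/w5.png',p[...,::-1])
E
```

```text
[ 0.55489443 -0.05503483  0.14115452] [ 0.06899786 -0.29712006  0.12251123] 0.022731697218427552
lips 9283 [ 0.5685 -0.0972  0.0714] ((564.3084716796875, -89.27854919433594), (57.71998596191406, 215.09967041015625), 16.138334274291992) 0.0715
spools 7451 [ 0.5864 -0.0491  0.1244] ((558.7440795898438, -57.619773864746094), (166.90097045898438, 40.685707092285156), 16.08955955505371) 0.1253
stop 632 [0.5362 0.0119 0.081 ] ((534.6704711914062, 11.777608871459961), (57.6234245300293, 6.39048433303833), 16.256868362426758) 0.0812
```

View pics/w5.png

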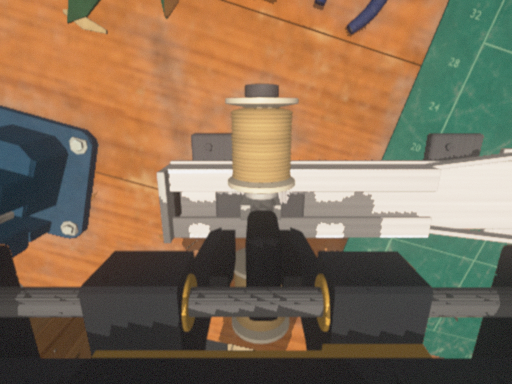

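The carrier is in the slot at (262,200), with about 30 mm left to the stop at (167,205).

Request:
carry_out([
  [0, -0.5, 0, 0, 0, 0],
  [0, -0.5, 0, 0, 0, 0],
  [0, -0.5, 0, 0, 0, 0],
  [0, -0.5, 0, 0, 0, 0],
  [0, -0.4, 0, 0, 0, 0],
])

```text
time: 14.0
eef_pos: [0.5483, -0.0324, 0.1412]
ee_rot: [0.99, 0.14, -0.0, -0.0]
ft_force: [-0.5, -0.2, 0.1]
gripper_width: 0.0233
grip_force: 0.3
```

Request:
carry_out([
  [0, -0.3, 0, 0, 0, 0],
  [0, -0.2, 0, 0, 0, 0],
  [0, -0.2, 0, 0, 0, 0],
  [0, 0, 0, 0, 0, 0],
])

```text
time: 14.4
eef_pos: [0.5464, -0.0259, 0.1412]
ee_rot: [0.99, 0.14, -0.0, -0.0]
ft_force: [-0.5, -0.4, 0.5]
gripper_width: 0.0227
grip_force: 0.0
```

Request:
carry_out([
  [0, -0.2, 0, 0, 0, 0],
  [0, -0.2, 0, 0, 0, 0],
  [0, 0, 0, 0, 0, 0],
])

```text
time: 14.7
eef_pos: [0.5458, -0.0226, 0.1415]
ee_rot: [0.99, 0.14, 0.0, 0.0]
ft_force: [0.5, -2.4, 0.9]
gripper_width: 0.0231
grip_force: 1.1
```

Request:
carry_out([
  [0, -0.15, 0, 0, 0, 0],
  [0, -0.15, 0, 0, 0, 0],
  [0, 0, 0, 0, 0, 0],
])

```text
time: 15.0
eef_pos: [0.545, -0.0204, 0.1414]
ee_rot: [0.99, 0.14, 0.0, 0.001]
ft_force: [2.0, -3.5, 2.7]
gripper_width: 0.023
grip_force: 2.3
```

Request:
carry_out([
  [0, -0.15, 0, 0, 0, 0],
  [0, -0.15, 0, 0, 0, 0],
  [0, 0, 0, 0, 0, 0],
  [0, 0, 0, 0, 0, 0],
])

```text
time: 15.4
eef_pos: [0.5449, -0.02, 0.1415]
ee_rot: [0.99, 0.139, 0.001, 0.002]
ft_force: [3.6, -9.9, 0.6]
gripper_width: 0.0227
grip_force: 5.5
```

Request:
carry_out([
  [0, 0.25, 0, 0, 0, 0],
  [0, 0.25, 0, 0, 0, 0],
  [0, 0.25, 0, 0, 0, 0],
  [0, 0.2, 0, 0, 0, 0],
  [0, 0, 0, 0, 0, 0],
])

```text
time: 15.9
eef_pos: [0.546, -0.0253, 0.1409]
ee_rot: [0.99, 0.14, -0.0, -0.0]
ft_force: [0.0, -0.0, -0.0]
gripper_width: 0.0229
grip_force: 0.0
```

```bash
python3 - <<'E' 2>/dev/null
from h import *
s=sensors.read_state();print(s['eef_pos'],s['ft_force'],s['gripper_width'])
p,d,C=grab('wrist')
rect(C,'lips',.068,.077,[.56,-.1],[.12,.2])
rect(C,'spools',.116,.138,[.55,-.04],[.1,.1])
rect(C,'spools',.12,.134,[.62,-.01],[.05,.05])
rect(C,'stop',.078,.088,[.54,.02],[.08,.05])
cv2.imwrite('pics/w6.png',p[...,::-1])
E
```

```text
[ 0.54602524 -0.02530051  0.14092971] [ 0.00675541 -0.03353697 -0.01755189] 0.02291093491953824
lips 9240 [ 0.5708 -0.1061  0.0715] ((564.072998046875, -89.29031372070312), (58.0344123840332, 216.31576538085938), 16.21014976501465) 0.0715
spools 7461 [ 0.5778 -0.0191  0.1244] ((549.8040161132812, -27.79393768310547), (167.1814422607422, 40.76294708251953), 16.209672927856445) 0.1252
spools 4821 [ 0.5985 -0.0136  0.1257] ((599.5504150390625, -13.278959274291992), (62.0615348815918, 37.5609016418457), 16.369455337524414) 0.1261
stop 590 [0.5391 0.0109 0.0813] ((539.7861938476562, 11.251689910888672), (41.506351470947266, 49.65510559082031), 58.60014343261719) 0.0813
```

View pics/w6.png

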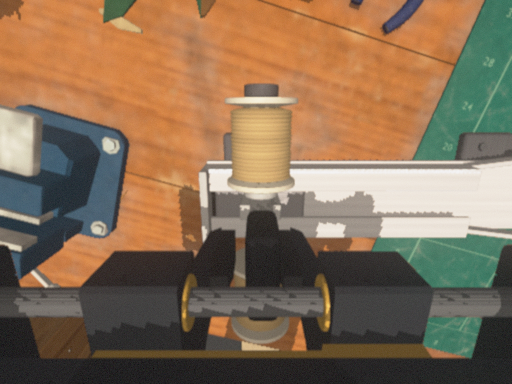

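Request:
carry_out([
  [0, -0.15, 0, 0, 0, 0],
  [0, -0.15, 0, 0, 0, 0],
  [0, -0.1, 0, 0, 0, 0],
  [0, 0, 0, 0, 0, 0],
])

```text
time: 16.35
eef_pos: [0.5455, -0.0218, 0.1414]
ee_rot: [0.99, 0.14, 0.0, 0.0]
ft_force: [0.5, -2.3, 2.4]
gripper_width: 0.0229
grip_force: 1.2
```

Request:
carry_out([
  [0, 0.1, 0, 0, 0, 0],
  [0, 0.1, 0, 0, 0, 0],
  [0, 0.1, 0, 0, 0, 0],
  [0, 0.05, 0, 0, 0, 0],
  [0, 0, 0, 0, 0, 0],
])

```text
time: 16.85
eef_pos: [0.5461, -0.025, 0.1411]
ee_rot: [0.99, 0.14, -0.0, -0.0]
ft_force: [-0.2, -1.6, -0.2]
gripper_width: 0.0231
grip_force: 0.3
```

Request:
carry_out([
  [0, 0, 0, 0, 0, 0],
  [0, 0, 0, 0, 0, 0],
  [0, 0, 0, 0, 0, 0],
  [0, 0, 0, 0, 0, 0],
  [0, 0, 0, 0, 0, 0],
], claw=0.6)

```text
time: 17.35
eef_pos: [0.5463, -0.0252, 0.1412]
ee_rot: [0.99, 0.14, -0.0, -0.0]
ft_force: [-0.5, -0.5, -0.0]
gripper_width: 0.0529
grip_force: 0.0
```

Request:
carry_out([
  [0, 0, -1, 0, 0, 0],
  [0, 0, -2, 0, 0, 0],
  [0, 0, -3, 0, 0, 0],
  [0, 0, -3, 0, 0, 0],
  [0, 0, -3, 0, 0, 0],
])

```text
time: 17.85
eef_pos: [0.5462, -0.0253, 0.2632]
ee_rot: [0.99, 0.14, 0.0, 0.0]
ft_force: [0.0, 0.1, -0.0]
gripper_width: 0.0529
grip_force: 0.0
```

Request:
carry_out([
  [0, 0, -2, 0, 0, 0],
  [0, 0, -1, 0, 0, 0],
  [0, 0, 0, 0, 0, 0],
  [0, 0, 0, 0, 0, 0],
  [0, 0, 0, 0, 0, 0],
])

```text
time: 18.35
eef_pos: [0.5455, -0.0252, 0.2899]
ee_rot: [0.99, 0.14, -0.001, -0.0]
ft_force: [-0.3, -0.3, 0.0]
gripper_width: 0.0527
grip_force: 0.0
```

```bash
python3 - <<'E' 2>/dev/null
from h import *
s=sensors.read_state();print(s['time'],s['eef_pos'],s['ft_force'],s['gripper_width'])
for n in ['wrist','side','top']:
    p,d,C=grab(n)
    rect(C,n+' handle',.168,.184,[.55,-.03],[.04,.04])
    rect(C,n+' spools',.11,.138,[.55,-.03],[.12,.12])
    rect(C,n+' stop',.078,.09,[.535,.012],[.04,.02])
    if n!='wrist':
      for t in ['rivet_tin','tape_measure']:
        for r in viewer.trace(n,t)[:1]:
            print(t,np.median(C[r['region']&(d>0)],0).round(3))
    if n=='wrist': cv2.imwrite('pics/w7.png',p[...,::-1])
E
```

```text
18.35 [ 0.54548103 -0.02521485  0.28990936] [-0.28656257 -0.2862506   0.04392201] 0.052651980782787405
wrist handle 755 [ 0.5483 -0.0281  0.1766] ((547.0687866210938, -28.58047103881836), (43.35567855834961, 15.497699737548828), 15.890130996704102) 0.177
wrist spools 3116 [ 0.5575 -0.0255  0.1231] ((546.66845703125, -28.825111389160156), (174.11346435546875, 41.819732666015625), 16.424591064453125) 0.1243
wrist stop 223 [0.5353 0.012  0.0813] ((534.802734375, 11.87697982788086), (57.48708724975586, 6.089261054992676), 16.267751693725586) 0.0813
side handle 90 [ 0.5491 -0.0261  0.1764] ((547.0863037109375, -27.249263763427734), (45.01087188720703, 16.43720054626465), 16.212068557739258) 0.177
side spools 490 [ 0.5574 -0.0214  0.1239] ((550.9236450195312, -26.65863037109375), (168.68112182617188, 41.62492752075195), 16.672452926635742) 0.1248
side stop 40 [0.5357 0.0136 0.0823] ((534.9423217773438, 13.033371925354004), (57.71686935424805, 6.037571430206299), 16.4659423828125) 0.0825
rivet_tin [0.75  0.035 0.03 ]
tape_measure [ 0.498 -0.377  0.036]
top handle 0 [nan nan nan]  nan
top spools 0 [nan nan nan]  nan
top stop 0 [nan nan nan]  nan
rivet_tin [0.749 0.027 0.029]
tape_measure [ 0.493 -0.384  0.035]
```

View pics/w7.png

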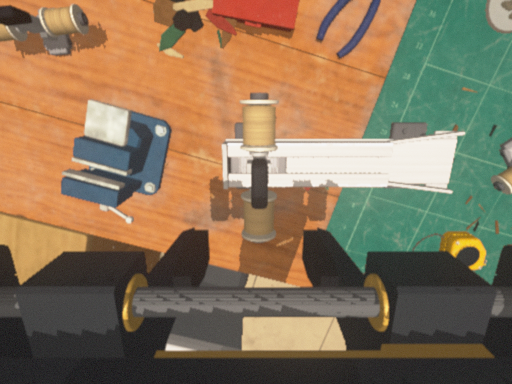

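The carrier stands upright near the stop: handle at (260,180), stop at (226,165), 42 mm apart as expected. Tilting while I pushed could have left a sub-millimetre gap, so I'll do one very gentle seating push.

Request:
carry_out([
  [0, 0.1, 3, 0, 0, 0],
  [0, 0, 4, 0, 0, 0],
  [0, 0, 4, 0, 0, 0],
  [0, 0, 3, 0, 0, 0],
  [0, 0, 1, 0, 0, 0],
])

```text
time: 19.2
eef_pos: [0.5444, -0.0262, 0.1383]
ee_rot: [0.99, 0.14, -0.003, -0.0]
ft_force: [-0.2, 0.3, -0.4]
gripper_width: 0.0531
grip_force: 0.0
```

Request:
carry_out([
  [0, 0, 0, 0, 0, 0],
  [0, 0, 0, 0, 0, 0],
  [0, 0, 0, 0, 0, 0],
  [0, 0, 0, 0, 0, 0],
  [0, 0, 0, 0, 0, 0],
], claw=0.3)

```text
time: 19.7
eef_pos: [0.5471, -0.0262, 0.1421]
ee_rot: [0.99, 0.14, 0.001, 0.0]
ft_force: [-1.0, -0.2, -0.6]
gripper_width: 0.0266
grip_force: 0.0
```

Request:
carry_out([
  [0, -0.1, 0, 0, 0, 0],
  [0, 0, 0, 0, 0, 0],
])

```text
time: 19.9
eef_pos: [0.5463, -0.025, 0.1414]
ee_rot: [0.99, 0.14, 0.0, -0.0]
ft_force: [-0.1, -0.5, -0.7]
gripper_width: 0.0265
grip_force: 0.0
```

Request:
carry_out([
  [0, -0.1, 0, 0, 0, 0],
  [0, 0, 0, 0, 0, 0],
])

```text
time: 20.1
eef_pos: [0.5459, -0.0241, 0.1412]
ee_rot: [0.99, 0.14, -0.0, -0.0]
ft_force: [-0.1, 0.3, 0.4]
gripper_width: 0.0263
grip_force: 0.0
```

Request:
carry_out([
  [0, -0.05, 0, 0, 0, 0],
  [0, 0, 0, 0, 0, 0],
])

```text
time: 20.3
eef_pos: [0.5458, -0.0237, 0.1412]
ee_rot: [0.99, 0.14, -0.0, -0.0]
ft_force: [-0.0, 0.3, -0.8]
gripper_width: 0.0263
grip_force: 0.0
```

Request:
carry_out([
  [0, -0.05, 0, 0, 0, 0],
  [0, -0.05, 0, 0, 0, 0],
  [0, 0, 0, 0, 0, 0],
])

```text
time: 20.6
eef_pos: [0.5457, -0.0232, 0.1412]
ee_rot: [0.99, 0.14, 0.0, 0.0]
ft_force: [-0.5, -1.1, 0.5]
gripper_width: 0.0263
grip_force: 0.6
```

Request:
carry_out([
  [0, -0.05, 0, 0, 0, 0],
  [0, 0, 0, 0, 0, 0],
])

```text
time: 20.8
eef_pos: [0.5456, -0.0228, 0.1414]
ee_rot: [0.99, 0.14, 0.0, 0.0]
ft_force: [0.1, -1.2, 2.2]
gripper_width: 0.0263
grip_force: 1.1
```

Request:
carry_out([
  [0, -0.05, 0, 0, 0, 0],
  [0, 0, 0, 0, 0, 0],
])

```text
time: 21.0
eef_pos: [0.5455, -0.0221, 0.1414]
ee_rot: [0.99, 0.14, 0.0, 0.0]
ft_force: [1.1, -2.7, 2.0]
gripper_width: 0.0265
grip_force: 1.3
```

Request:
carry_out([
  [0, -0.05, 0, 0, 0, 0],
  [0, 0, 0, 0, 0, 0],
])

```text
time: 21.2
eef_pos: [0.5453, -0.0214, 0.1413]
ee_rot: [0.99, 0.14, 0.0, 0.0]
ft_force: [0.5, -3.1, 2.3]
gripper_width: 0.0263
grip_force: 1.3
```

Request:
carry_out([
  [0, 0.05, 0, 0, 0, 0],
  [0, 0.05, 0, 0, 0, 0],
  [0, 0.05, 0, 0, 0, 0],
  [0, 0.1, 0, 0, 0, 0],
  [0, 0.1, 0, 0, 0, 0],
])

```text
time: 21.7
eef_pos: [0.5458, -0.0243, 0.141]
ee_rot: [0.99, 0.14, -0.0, -0.0]
ft_force: [-1.3, 0.7, -1.4]
gripper_width: 0.0263
grip_force: 0.0
```

Request:
carry_out([
  [0, 0, 0, 0, 0, 0],
  [0, 0, 0, 0, 0, 0],
  [0, 0, 0, 0, 0, 0],
  [0, 0, 0, 0, 0, 0],
  [0, 0, 0, 0, 0, 0],
], claw=0.6)

```text
time: 22.2
eef_pos: [0.5461, -0.0247, 0.1412]
ee_rot: [0.99, 0.14, -0.0, -0.0]
ft_force: [-0.0, 0.1, -0.1]
gripper_width: 0.0528
grip_force: 0.0
```

Request:
carry_out([
  [0, 0, -1, 0, 0, 0],
  [0, 0, -2, 0, 0, 0],
  [0, 0, -3, 0, 0, 0],
  [0, 0, -3, 0, 0, 0],
  [0, 0, -3, 0, 0, 0],
])

```text
time: 22.7
eef_pos: [0.546, -0.0248, 0.2632]
ee_rot: [0.99, 0.14, 0.0, 0.0]
ft_force: [1.2, 0.2, 0.1]
gripper_width: 0.0531
grip_force: 0.0
```

Request:
carry_out([
  [0, 0, -2, 0, 0, 0],
  [0, 0, -1, 0, 0, 0],
  [0, 0, 0, 0, 0, 0],
  [0, 0, 0, 0, 0, 0],
  [0, 0, 0, 0, 0, 0],
])

```text
time: 23.2
eef_pos: [0.5453, -0.0247, 0.2899]
ee_rot: [0.99, 0.14, -0.001, -0.0]
ft_force: [-0.9, -0.7, -1.0]
gripper_width: 0.0532
grip_force: 0.0
```

```bash
python3 - <<'E' 2>/dev/null
from h import *
s=sensors.read_state();print(s['time'],s['eef_pos'],s['gripper_width'])
for n in ['wrist','side']:
    p,d,C=grab(n)
    rect(C,n+' handle',.168,.184,[.55,-.03],[.04,.04])
    rect(C,n+' stop',.078,.09,[.535,.012],[.04,.02])
print(hand_in())
E
```

```text
23.2 [ 0.54532839 -0.0247415   0.28990144] 0.05320106456462572
wrist handle 745 [ 0.5485 -0.0283  0.1766] ((547.1173706054688, -28.98778533935547), (43.621124267578125, 15.365485191345215), 15.920171737670898) 0.1769
wrist stop 224 [0.5361 0.0121 0.0812] ((534.7921142578125, 11.82491683959961), (57.74161911010742, 6.106375217437744), 16.28865623474121) 0.0813
side handle 90 [ 0.5488 -0.0261  0.177 ] ((547.6126098632812, -27.12723731994629), (43.92841720581055, 16.390655517578125), 15.626145362854004) 0.1777
side stop 39 [0.535  0.0133 0.0823] ((534.3080444335938, 13.118043899536133), (58.179359436035156, 6.201730728149414), 16.086532592773438) 0.0818
the job is handed in; nothing more can be done
None
```

The job is handed in at 23.3 s of 38: I set the largest carrier on the landing, let go, and slid it along the slot to the stop, where it measures home within about 1 mm; the gripper is clear, and the tin and tape measure had not moved when last checked.

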